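# True up the funnel stand's column with the engineer's square

### The arm

A 6-joint arm with a two-finger parallel gripper is mounted at the origin on a cart in front of the work surface, level with it; the furniture and walls round the work are solid. World frame = base frame: x ahead of the robot, y to its left, z up, the work surface at z = 0. Lengths are in mm, angles in degrees, forces in N, time in s.
With the tool pointing down it reaches from about 300 to 850 mm from the base axis. Payload 4.2 kg.
Tool frame: the origin (TCP) lies at the very end of the fingers, on their centre line; the grasp point (between the pads) lies 19 mm behind it (env.grip_depth is the distance from the TCP to the grasp point, in mm); z points along the fingers, y is the line along which they close (so a half turn about z gives the same grasp; the last joint's range is limited). The gripper opens to 91 mm and grips with 3 to 60 N. Pads are 32 mm wide; open, the fingers measure 118 mm over their backs; the gripper's body (76 mm by 178 mm) begins 60 mm behind the grasp point.
Start: joints at [-64.859, 18.312, 89.639, -0, 72.044, -1.146], TCP at [254.657, -515.551, 213.976] pointing down, gripper open.
Joint ranges: [-177.97, 177.97], [-48.28, 115.42], [12.27, 149.76], [-77.06, 257.06], [2.81, 150.46], [-146.56, 146.56]. Speed limits (degrees/s): [147.25, 147.25, 180, 180, 180, 180].

### API

Orientations are given as [roll, pitch, yaw] about the fixed x, y, z axes, in that order (R = Rz(yaw) Ry(pitch) Rx(roll)).
In Python, from workcell import env, cams gives the robot as it stands.
- The arm moves only by the tool apply_moves, never from a script. Its argument "deltas" is a list of rows, each a list of 5 numbers: the shift along the tool's x, y, z in m, then the turn about the tool's z in rad, then the opening, from -1 (shut) to 1 (fully open), so that 0 is half open. In form: [[tx, ty, tz, roll, gripper], ...]. A call has 1 to 5 rows; each row is the pose to reach, as a shift and turn from the pose commanded when the call began, along the tool's axes at that moment; what a row does not reach only later rows make up. A row lasts 1/10 s, in which the tool goes at most 50 mm and 8.59 degrees, less where a joint would pass 70% of its speed; a pose out of reach is approached as far as the arm can. A call with a gripper value outside its range is refused whole. The fingers move at their own pace and stop on an object; "grip_force" is the grip in N (left out, the last holds). Time passes only in rows, so rows that repeat a pose let the fingers close. It gives the time, the measured TCP pose, the force, the opening and the grip force at its end, in the units of the state.
- env.state(): the state, without advancing time (a new reading comes with each control period).
- cams.grab_frame(name): name is "scene" or "top" or "wrist"; returns the picture (480x640x3 uint8, blue, green, red); there is no depth.
- cams.get_calibration(name): a dict with "mtx" (3x3 intrinsics, pixels), "eye" and "attitude" of the camera in the world; the wrist camera has in their place "tool_from_camera" (4x4, takes a point from camera to tool coordinates, whose origin is the TCP and whose axes are the flange's). Camera axes: x right, y down, z forward; pixel columns grow to the right and rows downward; lengths in mm; the calibration is good to about 2 mm. A picture is of the moment at which its call begins: read the wrist's pose just before it. get_calibration takes no time and is no camera call.
- env.job_done(): hands the job in; it is judged then, once.
The state is a dict: "time_s": time; "qpos": joint angles; "qvel": joint speeds; "effort": joint torques, N m; "ee_pos": TCP position; "ee_rot": TCP orientation; "force": force on the tool from outside, world axes, zero at the start; "torque": the same for the moment, N m; "gripper_width": finger opening in mm; "gripper_force": force on a finger pad.
Only numpy, scipy, OpenCV 4.12 (cv2) and the standard library are available. Lean on these libraries where they do the work, as an engineer would, in place of code of your own. Each camera call takes 0.05 s, during which the arm holds its last target. There are 200 camera calls.

### The job

The column of the grain test-weight stand leans out over the bare end of its base plate: lift the steel square out of its wooden block by the blade, stand it down and let go, then take it again by the stock so that the blade is free. With the stock flat on the base plate, push the blade's outer edge against the column until the column stands square and the two meet without a gap, hold it pressed there for a good second, then draw the square back a few centimetres and leave it standing upright on the plate. Move the column with the square only, held by the stock and never by the blade; do not let the square fall over, and leave the cup under the funnel and the things standing about where they are.

Things in the scene. Friction and masses are not known exactly. Their poses are not given: they have to be found in the camera images.
- square_blade (a point): Steel engineer's square standing on its stock: middle of the blade's upper part, 118 mm above the stock's underside. The bright blade is 25 mm wide (x), 8 thick (y) and rises to 140 mm above that underside. All square points share these axes: z up along the blade, +x from the stock's free end toward the blade's outer edge (12.5 mm beyond this point), y across the thickness
- square_stock (a point): point in the middle of the square's stock, 12.5 mm above its underside, 90 mm behind the blade's outer edge and 30 mm from the stock's free end: the place to hold it by
- square_foot (a point): centre of the underside of the stock, 60 mm behind the blade's outer edge
- square_edge (a point): point on the blade's outer edge (the edge that goes against the column), 70 mm above the underside of the stock
- square: the whole square (origin = square_foot): dark stock 120 mm long (x), 24 wide (y), 25 high (z) with the blade rising at its +x end; about 0.35 kg; stands by itself on the stock
- block: fixed hardwood block 154 x 62 x 34 mm where the square stands at the start, blade up, stock sunk in a pocket (floor 8 mm above the worktop, 26 mm deep, 2.5 mm play all round), so that only the blade can be taken. Origin: on the worktop under the blade; +x as the square's; the block reaches from 124.5 mm behind to 29.5 mm ahead of it
- stand: fixed funnel stand: grey base plate 130 mm wide, top 18 mm above the worktop; origin on the worktop under the column. Its bare end reaches 215 mm along -x, the other end 130 mm along +x. Two clevis cheeks with black pinch knobs (out to y = +-36 mm, 36 mm above the plate) hold the column's foot; between them the column's face is open down to the plate
- stand_corner (a point): the inside corner to be checked, in the stand's axes: on the plate's top, at the middle of the front face of the column as it is when square, 12 mm from the stand's origin along -x; -x points away from the column along the bare end
- column (a joint): lean of the column in rad: 0 = square to the base plate, positive = leaning toward -x of the stand, over the bare end. It turns on a pin 22 mm above the plate, stiff by friction (0.3 N m, about 3 N at the height of the blade's top), and stays where it is left
- column_top (a point): centre of the top of the square aluminium column (24 x 24 mm, top 263 mm above the worktop when upright); z along the column. On its far side (+x) it carries a steel funnel 92 mm across, centred 88 mm from the column's axis, 146 to 232 mm above the worktop
- cup: clear plastic cup, 70 mm wide, 89 mm high, standing on the plate under the funnel; origin at the centre of its underside; to be left alone
- vial: sample vial with blue cap, 33 mm wide, 78 mm high, standing on the worktop, origin at the centre of its underside; to be left alone
- tape_roll: roll of brown tape lying flat, 92 mm wide, 48 mm high, origin at the centre of its underside; to be left alone
- dish: round aluminium dish with lid, 61 mm wide, 26 mm high, origin at the centre of its underside; to be left alone
- bottle: white bottle with blue cap, 60 mm wide, 139 mm high, standing between the stand and the block; origin at the centre of its underside; to be left alone
Not all that is in view belongs to the job. Of the things that look like the square, the smallest one is meant.

How it is judged:
By the outcome, as a careful person would: the job done as asked, in the order asked, and still so for the second after the job is handed in, with the robot touching nothing.
It also fails if it takes over 66 s, if anything falls off the work surface, if the arm or the gripper's body presses on something with over 40 N, if the wrist force passes 120 N, or if a joint passes its speed limit or range.

## Working session

There is one attempt and no reset: what is moved stays moved. The work goes in short steps, Python scripts to look and compute and a tool call to move; the robot and the scene stay as the last step left them, time stands still between calls to the robot, and variables do not carry over. Pictures are saved under pics/ and viewed, at most 10 in all, crops included, and the job is handed in when it is done.

Besides the shell and the picture viewer there is one more tool, called as name(argument=value, ...), one argument or row to a line, values as JSON. apply_moves: Moves the arm, as the interface text tells. Its arguments: {"type":"object","properties":{"deltas":{"type":"array"},"grip_force":{"type":"number"}},"required":["deltas"]}

```bash
mkdir -p pics; ls
python3 - <<'E'
from workcell import env,cams
import cv2
print(env.state())
for n in("scene","top"):
    f=cams.grab_frame(n);cv2.imwrite(f"pics/{n}0.png",f)
    print(n,cams.get_calibration(n))
print(cams.get_calibration("wrist"),env.grip_depth)
E
```

```text
pics
{'time_s': 0.0, 'qpos': array([-6.48606832e+01,  1.83508196e+01,  8.97065524e+01,  7.85399116e-04,
        7.20415505e+01, -1.14591444e+00]), 'qvel': array([ 0.12399949,  0.00354266, -0.01894182, -0.03256049,  0.04011049,
        0.00877069]), 'effort': array([ 2.58531574e-03, -4.12452221e+01, -2.31975460e+01,  7.29768584e-02,
        4.56742477e-02, -1.40388420e-04]), 'ee_pos': array([ 254.42726747, -515.09469025,  213.12750474]), 'ee_rot': array([-1.79901112e+02, -2.72488182e-03,  2.62849861e+01]), 'force': array([-0.21956158, -0.61006431,  1.39165776]), 'torque': array([ 0.00359753,  0.00929766, -0.02160373]), 'gripper_force': 0.0, 'gripper_width': 91.29709623024605}
scene {'mtx': array([[433.20353098,   0.        , 319.43175013],
       [  0.        , 433.20353098, 241.0726709 ],
       [  0.        ,   0.        ,   1.        ]]), 'eye': array([-137.59717352,  438.7230524 ,  850.13663919]), 'attitude': array([-1.30423709e+02, -3.61938393e-02, -1.19742394e+02])}
top {'mtx': array([[553.2826393 ,   0.        , 324.61026866],
       [  0.        , 553.2826393 , 243.47674184],
       [  0.        ,   0.        ,   1.        ]]), 'eye': array([ 281.9217889 ,   34.50311282, 1602.63132453]), 'attitude': array([-169.86952521,    0.66523091,  -88.63665805])}
{'mtx': array([[358.138035  ,   0.        , 317.9110867 ],
       [  0.        , 358.138035  , 237.37013426],
       [  0.        ,   0.        ,   1.        ]]), 'tool_from_camera': array([[-1.44879952e-03, -9.66654796e-01, -2.56078906e-01,
         7.27519178e+01],
       [ 9.99998799e-01, -1.25949714e-03, -9.03232634e-04,
         1.73675037e-01],
       [ 5.50583508e-04, -2.56079907e-01,  9.66655460e-01,
        -1.71150020e+02],
       [ 0.00000000e+00,  0.00000000e+00,  0.00000000e+00,
         1.00000000e+00]])} 18.8
```

View pics/scene0.png

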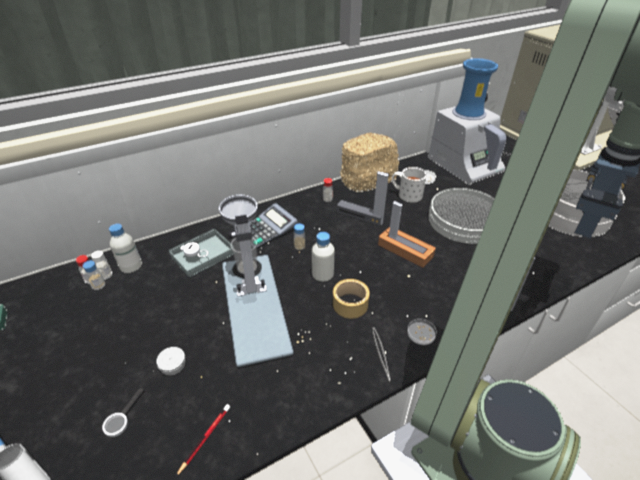

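View pics/top0.png

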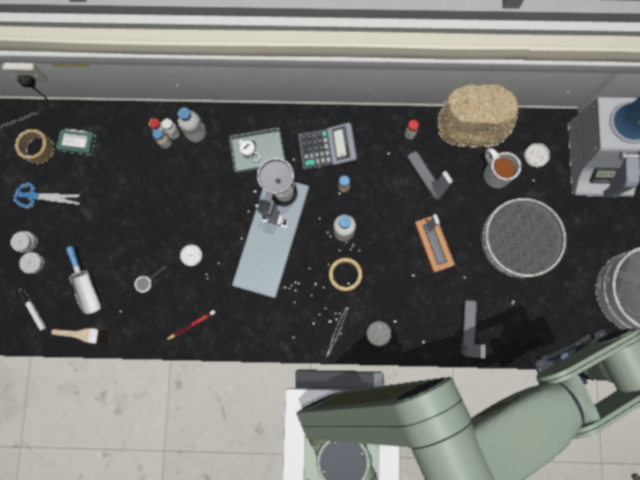

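The scene shows three square-like things in the top view: one at (430,175), standing loose and larger; one at (475,330), large, near the edge; and one in the orange wooden block at (435,243). The one in the block fits the description. I'll confirm with an enlarged crop and take the edges from it too.

```bash
cat > h.py <<'E'
import numpy as np,cv2
from scipy.spatial.transform import Rotation as R
from workcell import env,cams
def cam(n,st=None):
    c=cams.get_calibration(n);K=c["mtx"]
    if n=="wrist":
        st=st or env.state();T=c["tool_from_camera"];Rt=R.from_euler("xyz",st["ee_rot"],degrees=True).as_matrix()
        return K,Rt@T[:3,3]+st["ee_pos"],Rt@T[:3,:3]
    return K,np.array(c["eye"]),R.from_euler("xyz",c["attitude"],degrees=True).as_matrix()
def ray(C,uv):
    K,e,A=C;d=A@np.linalg.inv(K)@np.array([uv[0],uv[1],1.]);return e,d/np.linalg.norm(d)
def onz(C,uv,z):
    e,d=ray(C,uv);return e+d*(z-e[2])/d[2]
def proj(C,p):
    K,e,A=C;q=K@(A.T@(np.asarray(p,float)-e));return q[:2]/q[2]
E
python3 - <<'E'
from h import *
t=cv2.imread("pics/top0.png");s=cv2.imread("pics/scene0.png")
def crop(im,x,y,w,h,W,H): return cv2.resize(im[y:y+h,x:x+w],(W,H),interpolation=cv2.INTER_CUBIC)
a=np.hstack([crop(t,395,150,80,60*2,400,600),crop(t,225,155,100,150,400,600)])
cv2.imwrite("pics/c1.png",a)
b=np.hstack([crop(s,330,165,110,165,400,600),crop(s,205,190,100,180-30,400,600)])
cv2.imwrite("pics/c2.png",b)
C=cam("top")
for uv in[(435,243),(270,240),(344,228)]:print(uv,onz(C,uv,20).round())
E
```

```text
(435, 243) [ 573. -260.   20.]
(270, 240) [571. 219.  20.]
(344, 228) [611.   4.  20.]
```

View pics/c1.png

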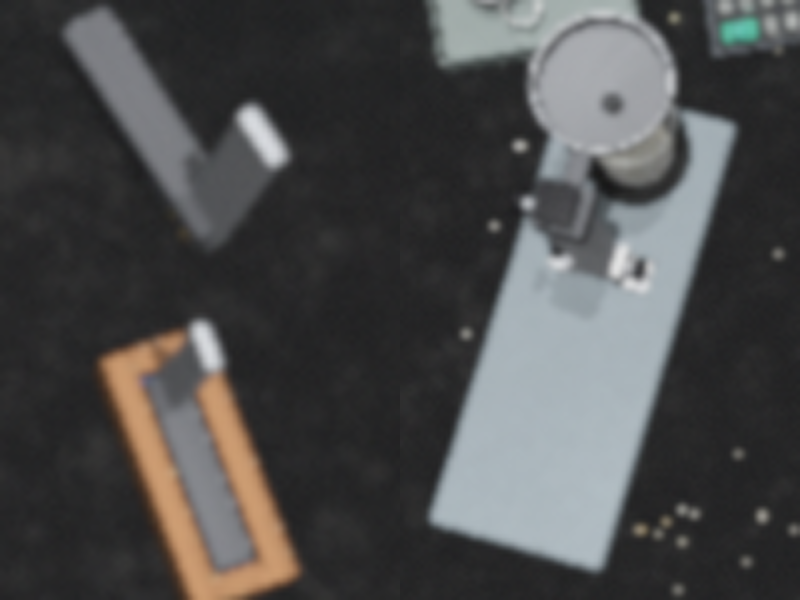

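View pics/c2.png

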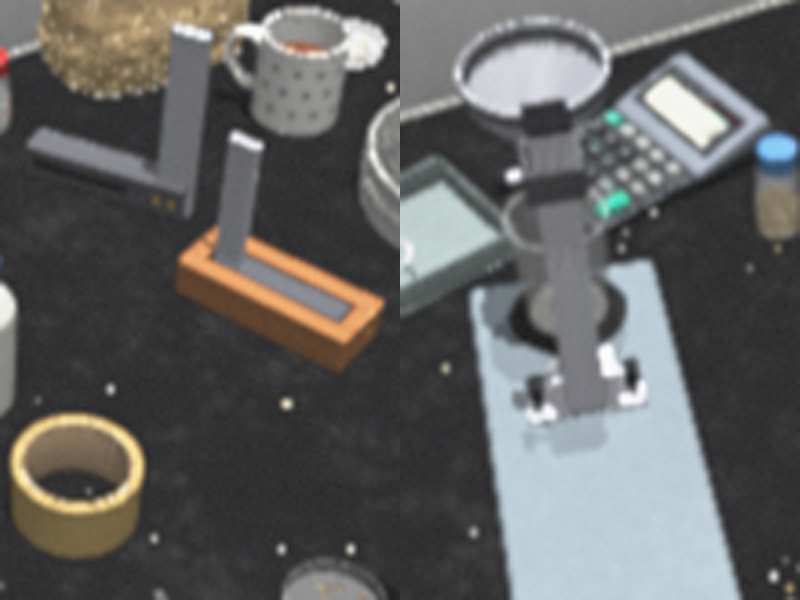

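```bash
cat > fit.py <<'E'
from h import *
from scipy.optimize import least_squares
def fit(obs,x0):
    def pts(p,q):
        c,s=np.cos(p[2]),np.sin(p[2]);return [p[0]+c*q[0]-s*q[1],p[1]+s*q[0]+c*q[1],q[2]]
    def f(p): return np.concatenate([proj(C,pts(p,q))-np.array(uv) for C,uv,q in obs])
    r=least_squares(f,x0,loss="soft_l1");print(r.x[:2].round(1),np.degrees(r.x[2]).round(2));print(f(r.x).reshape(-1,2).round(1).tolist());return r.x
E
python3 - <<'E'
from fit import *
T,S=cam("top"),cam("scene")
t=lambda x,y:(395+x/5-.4,150+y/5-.4); s=lambda x,y:(330+x/3.636-.4,165+y/3.636-.4)
t2=lambda x,y:(225+(x-400)/4-.4,155+y/4-.4); s2=lambda x,y:(205+(x-400)/4-.4,190+y/4-.4)
for uv in[t(100,360),t(190,328),t(302,573)]:print(onz(T,uv,34).round(1))
print("blade",onz(T,t(207,346),148),onz(S,s(247,141),148))
B=[(T,t(100,360),(29.5,31,34)),(T,t(190,328),(29.5,-31,34)),(T,t(302,573),(-124.5,-31,34)),
(S,s(178,262),(29.5,31,34)),(S,s(222,232),(29.5,-31,34)),(S,s(384,300),(-124.5,-31,34)),(S,s(343,345),(-124.5,31,34)),(T,t(207,346),(0,0,148)),(S,s(247,141),(0,0,148))]
print("block");fit(B,[600,-260,np.radians(20)])
D=[(T,t2(430,522),(-215,65,18)),(T,t2(603,572),(-215,-65,18)),(T,t2(737,122),(130,-65,18)),
(S,s2(652,262),(130,-65,18)),(S,(237,364),(-215,65,18)),(S,(292,354),(-215,-65,18))]
print("stand");p=fit(D,[570,219,-.3])
for z in(20,):print(onz(T,(344,228),z))
E
```

```text
[ 631.7 -199.6   34. ]
[ 651.8 -251.8   34. ]
[ 509.7 -314.    34. ]
blade [ 615.18064643 -239.96168191  148.        ] [ 610.70166614 -239.80787821  148.        ]
block
[ 612.7 -238.9] 20.81
[[-0.0, 0.8], [2.0, 0.2], [-0.7, 0.8], [-0.4, -0.9], [-1.1, -2.7], [0.1, -0.2], [0.7, -1.2], [-0.4, 0.9], [-0.7, -0.3]]
stand
[627.7 206.2] -14.71
[[-0.3, 0.3], [-0.4, 0.3], [0.1, 0.8], [-0.2, -1.7], [-1.0, 0.1], [1.2, -2.7]]
[611.31531681   4.09888789  20.        ]
```

The crop confirms it: of the three, the one in the block is smallest. Its blade top is at about (436,219) in the top view. The others have bigger stocks and blades. Next I measure the column's lean and the neighbouring things, then work out the first move.

```bash
cat >> h.py <<'E'
def go(x,y,z,yaw):
    s=env.state();p=s["ee_pos"];w=np.radians(s["ee_rot"][2]);d=np.array([x,y,z])-p
    c,sn=np.cos(w),np.sin(w);dy=(np.radians(yaw)-w+np.pi)%(2*np.pi)-np.pi
    print("delta m",[round(v/1000,4) for v in(c*d[0]+sn*d[1],sn*d[0]-c*d[1],-d[2])],"roll",round(-dy,4))
def stt():
    s=env.state();print(round(s["time_s"],2),s["ee_pos"].round(1),s["ee_rot"].round(2),"F",s["force"].round(1),"M",s["torque"].round(2),"w",round(s["gripper_width"],1),round(s["gripper_force"],1),"q",s["qpos"].round(0))
ST=(627.7,206.2,-14.71)
def s2w(x,y=0,st=ST):
    a=np.radians(st[2]);return np.array([st[0]+x*np.cos(a)-y*np.sin(a),st[1]+x*np.sin(a)+y*np.cos(a)])
E
python3 - <<'E'
from h import *
T,S=cam("top"),cam("scene")
a=np.radians(ST[2]);
for C,uv in[(T,(225+162/4,155+205/4)),(S,(205+146/4,190+116/4))]:
    p=onz(C,uv,258)-np.array([ST[0],ST[1],0]);print("coltop in stand",p[0]*np.cos(a)+p[1]*np.sin(a),-p[0]*np.sin(a)+p[1]*np.cos(a))
for n,uv,z in[("tape",(345,273),24),("bottle",(344,222),139),("dish",(378,333),26),("vial",(344,180),78),("sq2",(447,178),180),("sq3",(481,352),180)]:print(n,onz(T,uv,z).round())
go(612.7,-238.9,270,20.8)
E
```

```text
coltop in stand -14.026003126662824 -3.9320831151624542
coltop in stand -9.088196063602673 -1.1319518202600325
tape [479.  -1.  24.]
bottle [603.   7. 139.]
dish [311. -97.  26.]
vial [739.   8.  78.]
sq2 [ 720. -264.  180.]
sq3 [ 267. -343.  180.]
delta m [np.float64(0.4435), np.float64(-0.089), np.float64(-0.0568)] roll 0.0958
```

apply_moves(
  deltas=[
    [0.03,0,-0.057,0.05,1],
    [0.06,-0.01,-0.057,0.096,1],
    [0.12,-0.03,-0.057,0.096,1],
    [0.17,-0.04,-0.057,0.096,1],
    [0.22,-0.05,-0.057,0.096,1],
  ],
  grip_force=50,
)

```text
time_s: 0.6
ee_pos: [418.7, -381.1, 270.9]
ee_rot: [-180.0, 0.0, 20.7]
force: [0.3, -1.0, -0.1]
gripper_width: 91.2
gripper_force: 0.0
```

apply_moves(
  deltas=[
    [0.05,-0.01,0,0,1],
    [0.1,-0.02,0,0,1],
    [0.14,-0.03,0,0,1],
    [0.14,-0.03,0,0,1],
    [0.14,-0.03,0,0,1],
  ],
)

```text
time_s: 1.1
ee_pos: [538.3, -304.2, 270.1]
ee_rot: [-179.9, 0.1, 20.9]
force: [-0.5, -0.1, 0.3]
gripper_width: 90.8
gripper_force: 0.0
```

Run:
```python
from h import *
stt();go(612.7,-238.9,270,20.8)
C=cam("wrist");f=cams.grab_frame("wrist");cv2.imwrite("pics/w1.png",f)
p=np.array([612.7,-238.9]);a=np.radians(20.8);u=np.array([np.cos(a),np.sin(a)])
for o in(12.5,0,-12.5):print(proj(C,[*(p+o*u),148]).round(1))
```

```text
1.1 [ 538.3 -304.2  270.1] [-1.7994e+02  9.0000e-02  2.0900e+01] F [-0.5 -0.1  0.3] M [0.   0.02 0.05] w 90.8 0.0 q [-31.  21.  78.  -0.  81.  39.]
delta m [np.float64(0.0928), np.float64(-0.0344), np.float64(0.0001)] roll 0.0018
[273.3  98.4]
[273.8 115.6]
[274.3 132.3]
```

View pics/w1.png

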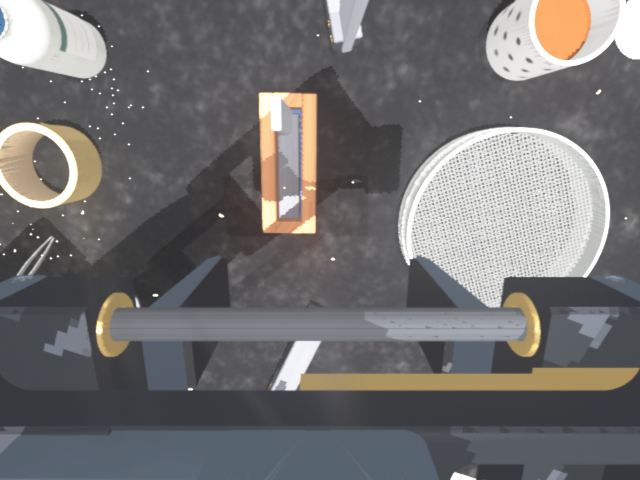

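The wrist view shows the block with corners at about (259,94), (316,94), (316,233) and (262,233), and the blade top around (277,113). I refine the pose from these.

Run:
```python
from fit import *
C=cam("wrist")
B=[(C,(259.5,94),(29.5,31,34)),(C,(316.5,94),(29.5,-31,34)),(C,(316,233.5),(-124.5,-31,34)),(C,(262.5,233.5),(-124.5,31,34))]
p=fit(B,[612,-239,.36])
b=onz(C,(277,113),148);print(b.round(1))
go(614,-240,110,np.degrees(p[2]))
f=cv2.imread("pics/w1.png")[80:245,240:340];cv2.imwrite("pics/w1c.png",cv2.resize(f,None,fx=3.6,fy=3.6,interpolation=2))
```

```text
[ 613.1 -241.4] 20.15
[[-0.8, -0.6], [0.5, -0.0], [-0.2, 0.7], [0.5, 0.1]]
[ 614.8 -241.4  148. ]
delta m [np.float64(0.0945), np.float64(-0.0334), np.float64(0.1604)] roll 0.0115
```

View pics/w1c.png

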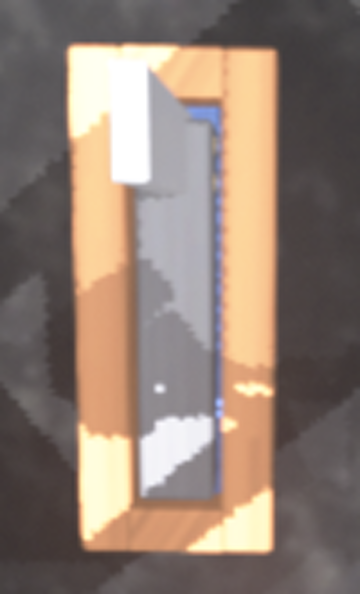

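apply_moves(
  deltas=[
    [0.047,-0.016,0.02,0.006,1],
    [0.0937,-0.0317,0.05,0.012,1],
    [0.0937,-0.0317,0.09,0.012,1],
    [0.0937,-0.0317,0.13,0.012,1],
    [0.0937,-0.0317,0.165,0.012,1],
  ],
)

```text
time_s: 1.65
ee_pos: [612.8, -242.8, 103.9]
ee_rot: [-180.0, 0.1, 20.0]
force: [-1.0, 0.3, -0.4]
gripper_width: 91.2
gripper_force: 0.0
```

apply_moves(
  deltas=[
    [0,0,0,0,0.2],
    [0,0,0,0,-0.2],
    [0,0,0,0,-0.5],
    [0,0,0,0,-0.7],
    [0,0,0,0,-0.8],
  ],
)

```text
time_s: 2.15
ee_pos: [615.1, -242.5, 107.9]
ee_rot: [179.9, -0.1, 20.1]
force: [0.6, -0.3, -0.2]
gripper_width: 54.3
gripper_force: 0.0
```

Run:
```python
from h import *
stt()
```

```text
2.15 [ 615.1 -242.5  107.9] [ 1.7987e+02 -1.4000e-01  2.0080e+01] F [ 0.6 -0.3 -0.2] M [ 0.02 -0.   -0.02] w 54.3 0.0 q [-23.  30.  86.  -0.  63.  47.]
```

apply_moves(
  deltas=[
    [0,-0.001,0,0,-1],
    [0,-0.001,0,0,-1],
    [0,-0.001,0,0,-1],
    [0,-0.001,0,0,-1],
    [0,-0.001,0,0,-1],
  ],
)

```text
time_s: 2.65
ee_pos: [614.1, -241.0, 105.9]
ee_rot: [180.0, 0.0, 20.1]
force: [0.2, 0.2, -0.1]
gripper_width: 14.3
gripper_force: 0.0
```

apply_moves(
  deltas=[
    [0,-0.001,0,0,-1],
    [0,-0.001,0,0,-1],
    [0,-0.001,0,0,-1],
    [0,-0.001,0,0,-1],
    [0,-0.001,0,0,-1],
  ],
)

```text
time_s: 3.15
ee_pos: [613.8, -240.1, 105.9]
ee_rot: [180.0, -0.0, 20.1]
force: [1.3, -0.7, -2.8]
gripper_width: 7.7
gripper_force: 50.0
```

apply_moves(
  deltas=[
    [0,0,-0.008,0,-1],
    [0,0,-0.018,0,-1],
    [0,0,-0.03,0,-1],
    [0,0,-0.05,0,-1],
    [0,0,-0.07,0,-1],
  ],
)

```text
time_s: 3.65
ee_pos: [613.7, -240.0, 177.5]
ee_rot: [180.0, -0.0, 20.1]
force: [0.4, -0.1, -3.7]
gripper_width: 7.6
gripper_force: 50.0
```

Run:
```python
from h import *
stt(); go(602,-115,176,20.1); cv2.imwrite("pics/s2.png",cv2.resize(cams.grab_frame("scene")[150:330,320:520],None,fx=3,fy=3,interpolation=2)); stt()
```

```text
3.65 [ 613.7 -240.   177.5] [ 1.7999e+02 -1.0000e-02  2.0090e+01] F [ 0.4 -0.1 -3.7] M [ 0.04 -0.14  0.04] w 7.6 50.0 q [-22.  27.  81.   0.  72.  48.]
delta m [np.float64(0.032), np.float64(-0.1215), np.float64(0.0015)] roll -0.0001
3.7 [ 615.6 -240.8  181.7] [179.7   -0.33  20.1 ] F [ 1.3 -0.3 -1.3] M [-0.08 -0.31  0.03] w 7.8 50.0 q [-22.  27.  81.   0.  72.  48.]
```

View pics/s2.png

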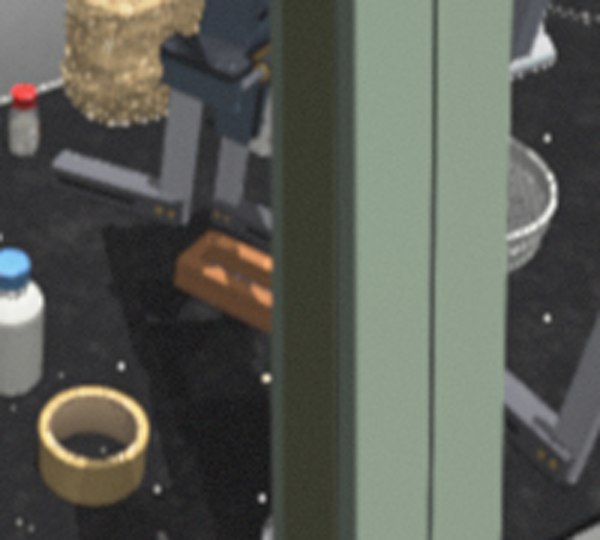

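apply_moves(
  deltas=[
    [0.01,-0.035,0,0,-1],
    [0.02,-0.075,0,0,-1],
    [0.032,-0.11,0,0,-1],
    [0.032,-0.1215,0,0,-1],
    [0.032,-0.1215,0.02,0,-1],
  ],
)

```text
time_s: 4.2
ee_pos: [603.7, -113.5, 159.1]
ee_rot: [179.8, -0.3, 20.3]
force: [0.5, -1.5, -3.0]
gripper_width: 8.2
gripper_force: 50.0
```

apply_moves(
  deltas=[
    [0,0,0.02,0,-1],
    [0,0,0.04,0,-1],
    [0,0,0.05,0,-1],
    [0,0,0.052,0,-1],
    [0,0,0.052,0,-1],
  ],
)

```text
time_s: 4.7
ee_pos: [602.4, -115.4, 104.3]
ee_rot: [180.0, -0.0, 20.1]
force: [0.3, 0.1, -3.1]
gripper_width: 7.8
gripper_force: 50.0
```

Run:
```python
from h import *
stt()
```

```text
4.7 [ 602.4 -115.4  104.3] [ 1.7997e+02 -3.0000e-02  2.0080e+01] F [ 0.3  0.1 -3.1] M [ 0.05 -0.13  0.  ] w 7.8 50.0 q [-12.  27.  93.  -0.  60.  58.]
```

apply_moves(
  deltas=[
    [0,0,0.003,0,-1],
    [0,0,0.005,0,-1],
    [0,0,0.006,0,-1],
    [0,0,0.0065,0,-1],
    [0,0,0.0065,0,-1],
  ],
)

```text
time_s: 5.2
ee_pos: [602.2, -115.0, 97.8]
ee_rot: [180.0, -0.0, 20.1]
force: [0.3, -0.7, -2.1]
gripper_width: 7.7
gripper_force: 50.0
```

apply_moves(
  deltas=[
    [0,0,0.0005,0,-1],
    [0,0,0.001,0,-1],
    [0,0,0.001,0,-1],
    [0,0,0.001,0,-1],
  ],
)

```text
time_s: 5.6
ee_pos: [602.2, -115.0, 97.8]
ee_rot: [180.0, -0.0, 20.1]
force: [-1.2, 0.0, 4.9]
gripper_width: 7.4
gripper_force: 50.0
```

apply_moves(
  deltas=[
    [0,0,0,0,-0.7],
    [0,0,0,0,-0.5],
    [0,0,0,0,-0.3],
    [0,0,0,0,0],
    [0,0,0,0,0],
  ],
)

```text
time_s: 6.1
ee_pos: [602.0, -115.0, 96.3]
ee_rot: [180.0, 0.0, 20.1]
force: [-0.2, -0.1, -0.0]
gripper_width: 43.0
gripper_force: 0.0
```

apply_moves(
  deltas=[
    [0,0,-0.01,0,0],
    [0,0,-0.04,0,0.3],
    [0,0,-0.08,0,0.6],
    [0,0,-0.12,0,1],
    [-0.02,0,-0.15,0,1],
  ],
)

```text
time_s: 6.6
ee_pos: [585.3, -121.6, 249.8]
ee_rot: [179.9, -0.3, 20.2]
force: [0.1, 0.2, 0.4]
gripper_width: 74.6
gripper_force: 0.0
```

apply_moves(
  deltas=[
    [-0.05,0,0,0,1],
    [-0.09,0,0,0,1],
    [-0.13,0,0,0,1],
    [-0.13,0,0,0,1],
    [-0.13,0,0,0,1],
  ],
)

```text
time_s: 7.1
ee_pos: [461.2, -166.8, 247.6]
ee_rot: [179.9, -0.1, 20.0]
force: [0.5, 0.1, -0.1]
gripper_width: 91.2
gripper_force: 0.0
```

Run:
```python
from h import *
stt();cv2.imwrite("pics/w2.png",cams.grab_frame("wrist"))
C=cam("wrist");p=np.array([602.2,-115]);a=np.radians(20.1);u=np.array([np.cos(a),np.sin(a)]);v=np.array([-u[1],u[0]])
for o,w,z in[(12.5,0,140),(-12.5,0,140),(-107.5,12,25),(-107.5,-12,25)]:print(proj(C,[*(p+o*u+w*v),z]).round(1))
```

```text
7.1 [ 461.2 -166.8  247.6] [ 1.7992e+02 -1.3000e-01  2.0030e+01] F [ 0.5  0.1 -0.1] M [ 0.    0.02 -0.01] w 91.2 0.0 q [-21.   9.  97.   0.  74.  49.]
[317.1   8.8]
[317.2  48.8]
[306.4 172.3]
[328.6 172.3]
```

View pics/w2.png

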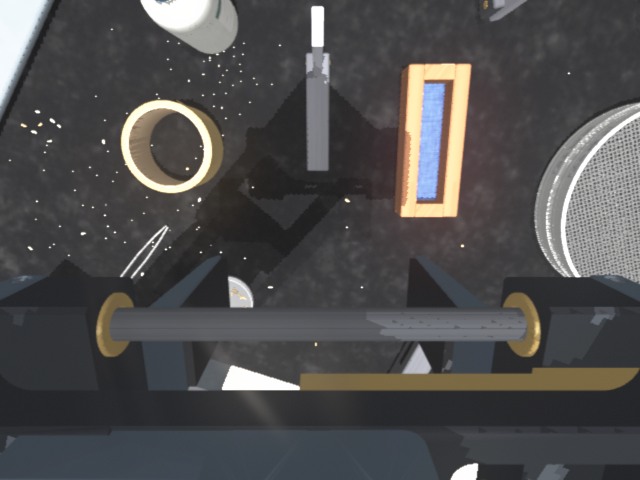

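The picture shows the square standing freely on the worktop: blade top at (317,8), stock end at (317,171), within 2 mm of the prediction. I now turn the hand half round so the camera side is away from the blade, and move over the stock.

apply_moves(
  deltas=[
    [0.03,0,0,-0.15,1],
    [0.06,0,0,-0.3,1],
    [0.074,0,0,-0.45,1],
    [0.074,0,0,-0.6,1],
    [0.074,0,0,-0.75,1],
  ],
)

```text
time_s: 7.65
ee_pos: [532.7, -140.1, 245.9]
ee_rot: [-180.0, -0.0, 63.5]
force: [0.8, -0.1, 0.2]
gripper_width: 91.2
gripper_force: 0.0
```

apply_moves(
  deltas=[
    [0,0,0,-0.15,1],
    [0,0,0,-0.3,1],
    [0,0,0,-0.45,1],
    [0,0,0,-0.6,1],
    [0,0,0,-0.75,1],
  ],
)

```text
time_s: 8.15
ee_pos: [532.3, -140.4, 246.2]
ee_rot: [180.0, -0.0, 106.5]
force: [-0.3, -0.0, -1.1]
gripper_width: 90.9
gripper_force: 0.0
```

apply_moves(
  deltas=[
    [0,0,0,-0.15,1],
    [0,0,0,-0.3,1],
    [0,0,0,-0.45,1],
    [0,0,0,-0.6,1],
    [0,0,0,-0.75,1],
  ],
)

```text
time_s: 8.65
ee_pos: [532.2, -140.4, 246.2]
ee_rot: [180.0, 0.0, 149.5]
force: [0.1, -0.2, -0.2]
gripper_width: 91.3
gripper_force: 0.0
```

apply_moves(
  deltas=[
    [0,0,0,-0.15,1],
    [0,0,0,-0.3,1],
    [0,0,0,-0.45,1],
    [0,0,0,-0.6,1],
    [0,0,0,-0.75,1],
  ],
)

```text
time_s: 9.15
ee_pos: [532.2, -140.4, 246.2]
ee_rot: [180.0, 0.0, -167.6]
force: [0.2, 0.1, 0.4]
gripper_width: 91.2
gripper_force: 0.0
```

apply_moves(
  deltas=[
    [0,0,0,-0.1416,1],
    [0,0,0,-0.1416,1],
  ],
)

```text
time_s: 9.35
ee_pos: [532.1, -140.5, 246.2]
ee_rot: [180.0, 0.0, -159.8]
force: [0.1, 0.3, 0.5]
gripper_width: 91.4
gripper_force: 0.0
```

Run:
```python
from h import *
stt();go(530.8,-141.1,3.5,200.1)
```

```text
9.35 [ 532.1 -140.5  246.2] [ 1.8000e+02  2.0000e-02 -1.5984e+02] F [0.1 0.3 0.5] M [ 0.13 -0.16 -0.  ] w 91.4 0.0 q [ -16.   15.   90.    0.   75. -126.]
delta m [np.float64(0.0014), np.float64(-0.0001), np.float64(0.2427)] roll 0.001
```

Descend with the fingers straddling the stock, then close at 60 N.

apply_moves(
  deltas=[
    [0.001,0,0.045,0,1],
    [0.001,0,0.09,0,0.8],
    [0.001,0,0.135,0,0.6],
    [0.001,0,0.18,0,0.4],
    [0.001,0,0.215,0,0.3],
  ],
  grip_force=60,
)

```text
time_s: 9.85
ee_pos: [529.6, -140.8, 28.8]
ee_rot: [179.9, -0.1, -160.1]
force: [0.6, 0.5, -0.3]
gripper_width: 62.1
gripper_force: 0.0
```

apply_moves(
  deltas=[
    [0,0,0.01,0,0.2],
    [0,0,0.02,0,0],
    [0,0,0.025,0,0],
    [0,0,0.025,0,0],
    [0,0,0.025,0,0],
  ],
)

```text
time_s: 10.35
ee_pos: [530.8, -141.8, 7.7]
ee_rot: [-179.9, 0.1, -159.9]
force: [-0.0, -0.3, -0.0]
gripper_width: 46.1
gripper_force: 0.0
```

Run:
```python
from h import *
stt();go(530.8,-141.1,3.5,200.1)
```

```text
10.35 [ 530.8 -141.8    7.7] [-1.7990e+02  1.3000e-01 -1.5992e+02] F [-0.  -0.3 -0. ] M [ 0.03 -0.06 -0.  ] w 46.1 0.0 q [ -16.   28.  108.   -0.   44. -126.]
delta m [np.float64(-0.0002), np.float64(0.0006), np.float64(0.0042)] roll -0.0004
```

apply_moves(
  deltas=[
    [0,0,0.003,0,-0.2],
    [0,0,0.003,0,-0.4],
    [0,0,0.003,0,-0.6],
    [0,0,0.003,0,-0.8],
    [0,0,0.003,0,-1],
  ],
)

```text
time_s: 10.85
ee_pos: [529.8, -141.5, 3.8]
ee_rot: [-180.0, 0.0, -159.9]
force: [-0.3, 1.0, 3.1]
gripper_width: 24.0
gripper_force: 60.0
```

apply_moves(
  deltas=[
    [0,0,0,0,-1],
    [0,0,0,0,-1],
    [0,0,0,0,-1],
    [0,0,0,0,-1],
  ],
)

```text
time_s: 11.25
ee_pos: [529.8, -141.5, 3.8]
ee_rot: [-180.0, 0.0, -159.9]
force: [-1.6, 0.4, 5.7]
gripper_width: 23.8
gripper_force: 60.0
```

apply_moves(
  deltas=[
    [0,0,-0.03,0,-1],
    [0,0,-0.07,0,-1],
    [0,0,-0.11,0,-1],
    [0,0,-0.15,0,-1],
    [0,0,-0.185,0,-1],
  ],
)

```text
time_s: 11.75
ee_pos: [529.2, -141.4, 189.3]
ee_rot: [180.0, -0.1, -159.9]
force: [-0.0, -0.3, -3.4]
gripper_width: 23.9
gripper_force: 60.0
```

Run:
```python
from h import *
stt();x,y=s2w(-185);go(x,y,195,165.3)
```

```text
11.75 [ 529.2 -141.4  189.3] [ 1.7998e+02 -6.0000e-02 -1.5990e+02] F [-0.  -0.3 -3.4] M [ 0.04 -0.   -0.02] w 23.9 60.0 q [ -16.   17.   95.   -0.   68. -126.]
delta m [np.float64(-0.0601), np.float64(0.3982), np.float64(-0.0057)] roll 0.6074
```

apply_moves(
  deltas=[
    [-0.006,0.04,0,0.07,-1],
    [-0.012,0.08,0,0.14,-1],
    [-0.018,0.12,0,0.21,-1],
    [-0.024,0.16,0,0.28,-1],
    [-0.03,0.2,0,0.35,-1],
  ],
)

```text
time_s: 12.25
ee_pos: [487.8, 57.9, 187.2]
ee_rot: [-180.0, -0.1, 179.8]
force: [1.3, 0.5, -3.6]
gripper_width: 23.9
gripper_force: 60.0
```

Run:
```python
from h import *
stt();x,y=s2w(-185);go(x,y,190,165.3)
```

```text
12.25 [487.8  57.9 187.2] [-1.7998e+02 -1.4000e-01  1.7985e+02] F [ 1.3  0.5 -3.6] M [ 0.14  0.   -0.05] w 23.9 60.0 q [  5.  12. 103.  -0.  66. -84.]
delta m [np.float64(0.0395), np.float64(0.1951), np.float64(-0.0028)] roll 0.2539
```

apply_moves(
  deltas=[
    [0.008,0.04,0,0.06,-1],
    [0.016,0.08,0,0.12,-1],
    [0.024,0.12,0,0.18,-1],
    [0.032,0.16,0,0.254,-1],
    [0.0395,0.195,0,0.254,-1],
  ],
)

```text
time_s: 12.75
ee_pos: [448.2, 253.2, 187.1]
ee_rot: [-179.9, -0.1, 165.4]
force: [0.5, -0.5, -3.7]
gripper_width: 23.6
gripper_force: 60.0
```

apply_moves(
  deltas=[
    [0,0,0,0,-1],
    [0,0,0,0,-1],
  ],
)

```text
time_s: 12.95
ee_pos: [448.6, 251.8, 187.1]
ee_rot: [-179.9, -0.1, 165.6]
force: [0.5, -1.1, -3.7]
gripper_width: 23.9
gripper_force: 60.0
```

Run:
```python
from h import *
stt();a=cams.grab_frame("wrist");cv2.imwrite("pics/w3.png",a)
b=cams.grab_frame("top")[150:310,215:335];t=cams.grab_frame("scene")[180:380,200:320]
cv2.imwrite("pics/t3.png",np.hstack([cv2.resize(b,(400,533),interpolation=2),cv2.resize(t[:160],(400,533),interpolation=2)]))
```

```text
12.95 [448.6 251.8 187.1] [-1.7987e+02 -1.0000e-01  1.6561e+02] F [ 0.5 -1.1 -3.7] M [ 0.16  0.   -0.05] w 23.9 60.0 q [ 28.  14. 100.  -0.  66. -48.]
```

View pics/w3.png

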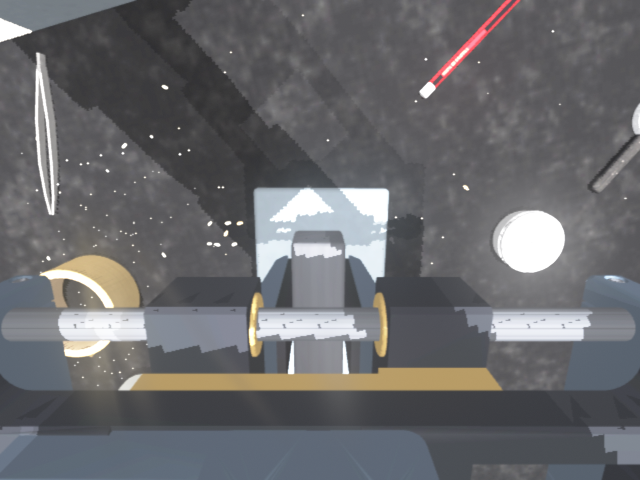

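The wrist view shows the plate's bare end with corners at (254,189) and (388,188), and the stock held centrally at (319,232). I fit the plate's edges with code to refine the stand's pose.

```bash
cat > plate.py <<'E'
from fit import *
st=dict(ee_pos=np.array([448.6,251.8,187.1]),ee_rot=np.array([-179.9,-.1,165.6]))
C=cam("wrist",st)
g=cv2.GaussianBlur(cv2.imread("pics/w3.png"),(3,3),0).astype(float).sum(2)
def trans(v,lo,hi): d=np.abs(np.diff(v[lo:hi]));i=d.argmax();return lo+i+.5,d[i]
top=[(c,trans(g[:,c],178,200)[0]) for c in range(262,382,4)]
L=[(trans(g[r],244,268)[0],r) for r in range(194,250,3)];Rr=[(trans(g[r],376,400)[0],r) for r in range(194,250,3)]
def line(pts):
    w=np.array([onz(C,p,18)[:2] for p in pts]);vx,vy,x,y=cv2.fitLine(w.astype(np.float32),cv2.DIST_HUBER,0,.01,.01).ravel();return np.array([x,y]),np.degrees(np.arctan2(vy,vx))
for n,p in(("end",top),("L",L),("R",Rr)):
    o,a=line(p);print(n,o.round(1),a.round(2),"px",[tuple(np.round(q,1)) for q in p[::9]])
a=np.radians(-14.6)
E=line(top)[0];l=line(L)[0];r=line(Rr)[0]
u=np.array([np.cos(a),np.sin(a)]);v=np.array([-u[1],u[0]])
ox=E@u+215;oy=(l@v+r@v)/2;print("width",(r-l)@v,"origin",(ox*u+oy*v).round(1))
E
python3 plate.py
```

```text
end [420.5 265.5] 75.53 px [(np.float64(262.0), np.float64(187.5)), (np.float64(298.0), np.float64(187.5)), (np.float64(334.0), np.float64(187.5)), (np.float64(370.0), np.float64(187.5))]
L [431.4 192.6] -14.67 px [(np.float64(253.5), np.float64(194.0)), (np.float64(254.5), np.float64(221.0)), (np.float64(255.5), np.float64(248.0))]
R [469.  315.7] -15.37 px [(np.float64(388.5), np.float64(194.0)), (np.float64(386.5), np.float64(221.0)), (np.float64(385.5), np.float64(248.0))]
width 128.62725222103913 origin [627.6 207.9]
```

```bash
sed -i 's/^ST=.*/ST=(627.6,207.3,-14.7)/' h.py
cat >> h.py <<'E'
def w2s(p,st=ST):
    a=np.radians(st[2]);d=np.asarray(p)[:2]-np.array(st[:2]);return np.array([d[0]*np.cos(a)+d[1]*np.sin(a),-d[0]*np.sin(a)+d[1]*np.cos(a)])
E
python3 - <<'E'
from h import *
stt();print(w2s(env.state()["ee_pos"]));x,y=s2w(-172);go(x,y,28,165.3)
E
```

```text
13.1 [449.4 250.5 187.8] [-1.7992e+02 -5.0000e-02  1.6542e+02] F [ 0.5 -0.2 -3.2] M [ 0.1  -0.03 -0.03] w 23.1 60.0 q [ 28.  14. 100.  -0.  66. -48.]
[-183.35936963   -3.42776161]
delta m [np.float64(-0.0114), np.float64(0.0034), np.float64(0.1598)] roll 0.0022
```

apply_moves(
  deltas=[
    [-0.0115,0.003,0.02,0.002,-1],
    [-0.0115,0.003,0.055,0.002,-1],
    [-0.0115,0.003,0.095,0.002,-1],
    [-0.0115,0.003,0.13,0.002,-1],
    [-0.0115,0.003,0.155,0.002,-1],
  ],
)

```text
time_s: 13.6
ee_pos: [460.6, 249.8, 31.2]
ee_rot: [-179.9, -0.1, 165.3]
force: [-0.9, -0.3, -3.4]
gripper_width: 23.3
gripper_force: 60.0
```

apply_moves(
  deltas=[
    [0,0,0.001,0,-1],
    [0,0,0.001,0,-1],
    [0,0,0.001,0,-1],
  ],
)

```text
time_s: 13.9
ee_pos: [462.9, 251.9, 34.1]
ee_rot: [179.9, 0.2, 165.3]
force: [-0.4, -0.1, -2.9]
gripper_width: 23.4
gripper_force: 60.0
```

Run:
```python
from h import *
stt();print(w2s(env.state()["ee_pos"]));x,y=s2w(-172);go(x,y,22,165.3)
```

```text
13.9 [462.9 251.9  34.1] [1.7987e+02 1.6000e-01 1.6533e+02] F [-0.4 -0.1 -2.9] M [ 0.19  0.03 -0.  ] w 23.4 60.0 q [ 27.  24. 110.  -0.  45. -48.]
[-170.59800695    1.35558127]
delta m [np.float64(0.0014), np.float64(-0.0014), np.float64(0.0121)] roll 0.0006
```

apply_moves(
  deltas=[
    [0,0,0.004,0,-1],
    [0,0,0.007,0,-1],
    [0,0,0.008,0,-1],
    [0,0,0.008,0,-1],
    [0,0,0.008,0,-1],
  ],
)

```text
time_s: 14.4
ee_pos: [461.4, 251.7, 24.5]
ee_rot: [180.0, 0.0, 165.4]
force: [-0.6, 0.1, -3.6]
gripper_width: 23.6
gripper_force: 60.0
```

apply_moves(
  deltas=[
    [0,0,0.001,0,-1],
    [0,0,0.002,0,-1],
    [0,0,0.002,0,-1],
  ],
)

```text
time_s: 14.7
ee_pos: [461.3, 251.6, 22.3]
ee_rot: [-180.0, -0.0, 165.4]
force: [-0.0, -0.2, -3.4]
gripper_width: 23.5
gripper_force: 60.0
```

apply_moves(
  deltas=[
    [0,0,0.0005,0,-1],
    [0,0,0.001,0,-1],
    [0,0,0.001,0,-1],
  ],
)

```text
time_s: 15.0
ee_pos: [461.4, 251.7, 21.8]
ee_rot: [180.0, 0.0, 165.4]
force: [-2.7, 0.1, 0.1]
gripper_width: 24.0
gripper_force: 60.0
```

apply_moves(
  deltas=[
    [0,0,0.001,0,-1],
    [-0.004,0,0.001,0,-1],
    [-0.01,0,0.001,0,-1],
    [-0.016,0,0.001,0,-1],
    [-0.02,0,0.001,0,-1],
  ],
)

```text
time_s: 15.5
ee_pos: [479.3, 247.2, 21.8]
ee_rot: [180.0, -0.2, 165.3]
force: [-9.3, 3.2, 12.2]
gripper_width: 23.7
gripper_force: 60.0
```

apply_moves(
  deltas=[
    [-0.003,0,0,0,-1],
    [-0.006,0,0,0,-1],
    [-0.009,0,0,0,-1],
    [-0.012,0,0,0,-1],
    [-0.015,0,0,0,-1],
  ],
)

```text
time_s: 16.0
ee_pos: [493.5, 243.5, 21.8]
ee_rot: [180.0, -0.2, 165.3]
force: [-8.8, 2.2, 10.4]
gripper_width: 23.6
gripper_force: 60.0
```

Run:
```python
from h import *
stt();print(w2s(env.state()["ee_pos"]))
```

```text
16.0 [493.5 243.5  21.8] [ 1.7999e+02 -1.6000e-01  1.6534e+02] F [-8.8  2.2 10.4] M [0.37 1.   0.07] w 23.6 60.0 q [ 25.  27. 107.   0.  46. -50.]
[-138.85257139    0.98521948]
```

apply_moves(
  deltas=[
    [-0.003,0,0,0,-1],
    [-0.006,0,0,0,-1],
    [-0.009,0,0,0,-1],
    [-0.012,0,0,0,-1],
    [-0.015,0,0,0,-1],
  ],
)

```text
time_s: 16.5
ee_pos: [508.1, 239.7, 21.8]
ee_rot: [180.0, -0.2, 165.3]
force: [-8.3, 2.2, 10.5]
gripper_width: 23.5
gripper_force: 60.0
```

Run:
```python
from h import *
stt();print(w2s(env.state()["ee_pos"]))
```

```text
16.5 [508.1 239.7  21.8] [ 1.7999e+02 -1.6000e-01  1.6534e+02] F [-8.3  2.2 10.5] M [0.33 1.   0.03] w 23.5 60.0 q [ 24.  28. 106.   0.  47. -51.]
[-123.81029659    1.01404569]
```

apply_moves(
  deltas=[
    [-0.002,0,0,0,-1],
    [-0.004,0,0,0,-1],
    [-0.006,0,0,0,-1],
    [-0.008,0,0,0,-1],
    [-0.01,0,0,0,-1],
  ],
)

```text
time_s: 17.0
ee_pos: [517.7, 237.2, 21.7]
ee_rot: [180.0, -0.2, 165.3]
force: [-9.0, 1.5, 10.4]
gripper_width: 23.6
gripper_force: 60.0
```

Run:
```python
from h import *
stt();print(w2s(env.state()["ee_pos"]))
```

```text
17.0 [517.7 237.2  21.7] [ 1.7999e+02 -1.6000e-01  1.6535e+02] F [-9.   1.5 10.4] M [ 0.36  0.96 -0.03] w 23.6 60.0 q [ 23.  29. 105.   0.  47. -52.]
[-113.84255036    1.04241065]
```

apply_moves(
  deltas=[
    [-0.001,0,0,0,-1],
    [-0.002,0,0,0,-1],
    [-0.003,0,0,0,-1],
    [-0.004,0,0,0,-1],
    [-0.005,0,0,0,-1],
  ],
)

```text
time_s: 17.5
ee_pos: [521.8, 236.2, 21.8]
ee_rot: [180.0, -0.3, 165.3]
force: [-12.3, 4.0, 11.9]
gripper_width: 23.8
gripper_force: 60.0
```

Run:
```python
from h import *
stt();print(w2s(env.state()["ee_pos"]))
```

```text
17.5 [521.8 236.2  21.8] [180.    -0.26 165.32] F [-12.3   4.   11.9] M [0.59 1.25 0.05] w 23.8 60.0 q [ 23.  29. 104.   0.  47. -52.]
[-109.70454306    1.05703474]
```

apply_moves(
  deltas=[
    [-0.001,0,0,0,-1],
    [-0.002,0,0,0,-1],
    [-0.003,0,0,0,-1],
    [-0.004,0,0,0,-1],
    [-0.005,0,0,0,-1],
  ],
)

```text
time_s: 18.0
ee_pos: [526.7, 234.8, 21.8]
ee_rot: [-180.0, -0.2, 165.3]
force: [-10.1, 2.6, 11.4]
gripper_width: 23.9
gripper_force: 60.0
```

Run:
```python
from h import *
stt();print(w2s(env.state()["ee_pos"]))
```

```text
18.0 [526.7 234.8  21.8] [-180.     -0.23  165.34] F [-10.1   2.6  11.4] M [ 0.43  1.17 -0.  ] w 23.9 60.0 q [ 23.  29. 103.   0.  48. -53.]
[-104.58596793    1.00629035]
```

apply_moves(
  deltas=[
    [-0.0005,0,0,0,-1],
    [-0.001,0,0,0,-1],
    [-0.0015,0,0,0,-1],
    [-0.002,0,0,0,-1],
  ],
)

```text
time_s: 18.4
ee_pos: [528.7, 234.3, 21.8]
ee_rot: [-180.0, -0.2, 165.3]
force: [-10.4, 2.9, 12.1]
gripper_width: 24.2
gripper_force: 60.0
```

apply_moves(
  deltas=[
    [-0.0005,0,0,0,-1],
    [-0.001,0,0,0,-1],
    [-0.0015,0,0,0,-1],
  ],
)

```text
time_s: 18.7
ee_pos: [529.3, 234.1, 21.8]
ee_rot: [-180.0, -0.3, 165.3]
force: [-12.9, 4.2, 13.2]
gripper_width: 23.5
gripper_force: 60.0
```

apply_moves(
  deltas=[
    [-0.0005,0,0,0,-1],
    [-0.001,0,0,0,-1],
    [-0.001,0,0,0,-1],
  ],
)

```text
time_s: 19.0
ee_pos: [529.3, 234.1, 21.8]
ee_rot: [-180.0, -0.4, 165.3]
force: [-14.9, 5.8, 14.2]
gripper_width: 23.7
gripper_force: 60.0
```

Run:
```python
from h import *
stt();print(w2s(env.state()["ee_pos"]))
```

```text
19.0 [529.3 234.1  21.8] [-179.96   -0.42  165.32] F [-14.9   5.8  14.2] M [0.82 1.66 0.04] w 23.7 60.0 q [ 23.  29. 103.   0.  48. -53.]
[-101.90234498    0.97170849]
```

apply_moves(
  deltas=[
    [-0.0005,0,0,0,-1],
    [-0.001,0,0,0,-1],
    [-0.0015,0,0,0,-1],
    [-0.002,0,0,0,-1],
    [-0.002,0,0,0,-1],
  ],
)

```text
time_s: 19.5
ee_pos: [529.3, 234.1, 21.7]
ee_rot: [-179.9, -0.6, 165.3]
force: [-20.1, 6.8, 16.5]
gripper_width: 23.6
gripper_force: 60.0
```

Run:
```python
from h import *
stt();print(w2s(env.state()["ee_pos"]))
import numpy as np
t=cams.grab_frame("scene");p=cams.grab_frame("top");cv2.imwrite("pics/sc4.png",t);cv2.imwrite("pics/tp4.png",p)
S=cam("scene")
for z in(60,150,263):print([proj(S,[*s2w(-12,y),z]).round(1).tolist() for y in(-12,12)])
c=np.hstack([cv2.resize(t[190:310,190:290],(500,600),interpolation=2),cv2.resize(p[190:260,250:285],(300,600),interpolation=2)])
cv2.imwrite("pics/c4.png",c)
```

```text
19.5 [529.3 234.1  21.7] [-179.93   -0.64  165.3 ] F [-20.1   6.8  16.5] M [1.29 2.39 0.15] w 23.6 60.0 q [ 23.  29. 103.   0.  48. -53.]
[-101.90579691    0.95796013]
[[254.6, 281.1], [245.1, 282.9]]
[[251.0, 254.9], [241.0, 256.6]]
[[245.8, 217.4], [235.0, 219.1]]
```

View pics/c4.png

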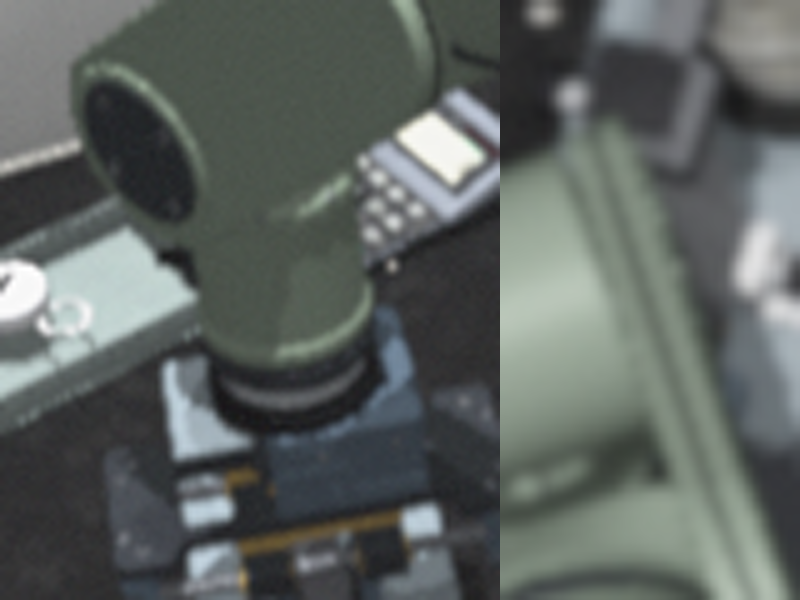

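The last view shows the hand holding the stock, with the wrist hiding the column's foot. In the top part the column head is clear of the arm. Position (edge at about -12 mm in the stand's axes) and the rising force at no further travel say the blade is flush; I hold it.

apply_moves(
  deltas=[
    [0,0,0,0,-1],
    [0,0,0,0,-1],
    [0,0,0,0,-1],
    [0,0,0,0,-1],
    [0,0,0,0,-1],
  ],
)

```text
time_s: 20.1
ee_pos: [529.3, 234.1, 21.7]
ee_rot: [-179.9, -0.6, 165.3]
force: [-19.5, 6.2, 16.1]
gripper_width: 23.8
gripper_force: 60.0
```

apply_moves(
  deltas=[
    [0,0,0,0,-1],
    [0,0,0,0,-1],
    [0,0,0,0,-1],
    [0,0,0,0,-1],
    [0,0,0,0,-1],
  ],
)

```text
time_s: 20.6
ee_pos: [529.3, 234.1, 21.7]
ee_rot: [-179.9, -0.6, 165.3]
force: [-19.2, 7.3, 16.6]
gripper_width: 23.8
gripper_force: 60.0
```

apply_moves(
  deltas=[
    [0,0,0,0,-1],
    [0,0,0,0,-1],
    [0,0,0,0,-1],
    [0,0,0,0,-1],
    [0,0,0,0,-1],
  ],
)

```text
time_s: 21.1
ee_pos: [529.3, 234.1, 21.7]
ee_rot: [-179.9, -0.6, 165.3]
force: [-19.4, 6.9, 15.9]
gripper_width: 23.6
gripper_force: 60.0
```

Run:
```python
from h import *
stt();print(w2s(env.state()["ee_pos"]))
```

```text
21.1 [529.3 234.1  21.7] [-179.93   -0.63  165.29] F [-19.4   6.9  15.9] M [1.28 2.44 0.08] w 23.6 60.0 q [ 23.  29. 103.   0.  48. -53.]
[-101.87251817    0.93808401]
```

apply_moves(
  deltas=[
    [0.003,0,0,0,-1],
    [0.006,0,-0.0005,0,-1],
    [0.009,0,-0.001,0,-1],
    [0.014,0,-0.001,0,-1],
    [0.02,0,-0.001,0,-1],
  ],
)

```text
time_s: 21.6
ee_pos: [517.5, 237.7, 21.9]
ee_rot: [179.9, 0.2, 165.4]
force: [3.5, -0.9, 2.9]
gripper_width: 23.4
gripper_force: 60.0
```

apply_moves(
  deltas=[
    [0.006,0,0,0,-1],
    [0.012,0,0,0,-1],
    [0.018,0,0,0,-1],
    [0.024,0,0,0,-1],
    [0.03,0,0,0,-1],
  ],
)

```text
time_s: 22.1
ee_pos: [487.2, 245.3, 21.8]
ee_rot: [180.0, 0.1, 165.4]
force: [4.5, -2.3, 4.5]
gripper_width: 23.5
gripper_force: 60.0
```

apply_moves(
  deltas=[
    [0,0,0,0,-1],
    [0,0,0,0,-1],
  ],
)

```text
time_s: 22.3
ee_pos: [486.3, 245.4, 21.8]
ee_rot: [180.0, -0.0, 165.4]
force: [2.8, 1.1, 6.9]
gripper_width: 23.5
gripper_force: 60.0
```

Run:
```python
from h import *
stt();print(w2s(env.state()["ee_pos"]))
```

```text
22.3 [486.3 245.4  21.8] [ 1.7998e+02 -4.0000e-02  1.6536e+02] F [2.8 1.1 6.9] M [ 0.17 -0.24  0.01] w 23.5 60.0 q [ 26.  27. 108.   0.  45. -50.]
[-146.38951026    1.01221392]
```

apply_moves(
  deltas=[
    [0,0,0,0,-0.4],
    [0,0,0,0,-0.2],
    [0,0,0,0,0],
    [0,0,0,0,0.2],
    [0,0,0,0,0.2],
  ],
)

```text
time_s: 22.8
ee_pos: [486.6, 244.8, 21.1]
ee_rot: [-180.0, -0.0, 165.4]
force: [0.2, 0.1, -0.5]
gripper_width: 54.1
gripper_force: 0.0
```

apply_moves(
  deltas=[
    [0,0,-0.02,0,0.2],
    [0,0,-0.06,0,0.2],
    [0,0,-0.11,0,0.2],
    [0,0,-0.16,0,0.2],
    [0,0,-0.21,0,0.2],
  ],
)

```text
time_s: 23.3
ee_pos: [486.5, 244.7, 233.3]
ee_rot: [-180.0, -0.0, 165.4]
force: [1.1, 0.0, -0.5]
gripper_width: 54.6
gripper_force: 0.0
```

apply_moves(
  deltas=[
    [0.03,-0.04,-0.02,0,0.2],
    [0.06,-0.08,-0.02,0,0.2],
    [0.06,-0.12,-0.02,0,0.2],
    [0.06,-0.17,-0.02,0,0.2],
    [0.06,-0.22,-0.02,0,0.2],
  ],
)

```text
time_s: 23.8
ee_pos: [372.2, 46.0, 251.5]
ee_rot: [-180.0, 0.0, 165.5]
force: [0.5, -0.6, -0.1]
gripper_width: 54.8
gripper_force: 0.0
```

apply_moves(
  deltas=[
    [0,-0.05,0,0,0.2],
    [0,-0.1,0,0,0.2],
    [0,-0.15,0,0,0.2],
    [0,-0.2,0,0,0.2],
    [0,-0.2,0,0,0.2],
  ],
)

```text
time_s: 24.3
ee_pos: [320.9, -151.4, 251.5]
ee_rot: [-179.9, 0.0, 164.8]
force: [0.6, 0.9, 0.2]
gripper_width: 54.8
gripper_force: 0.0
```

Run:
```python
from h import *
stt()
for n in("top","scene"):
    fs=[cams.grab_frame(n) for _ in range(3)];cv2.imwrite(f"pics/{n}5.png",np.mean(fs,0).astype(np.uint8))
# column edges (left/right) along scene rows: compare before/after and prediction
S=cam("scene")
def model(lean,y,z,face=-12):
    h=z-40;x=face*np.cos(lean)-h*np.sin(lean);zz=40+h*np.cos(lean)-face*np.sin(lean)*-1
    return proj(S,[*s2w(x,y),zz])
for L in(0,.05,.1):print(L,[model(L,y,z).round(1).tolist() for z in(100,200,263) for y in(12,-12)])
for f in("scene0","scene5"):
    g=cv2.GaussianBlur(cv2.imread(f"pics/{f}.png"),(3,3),0).astype(int).sum(2)//3
    print(f)
    for r in(225,235,245,255,265,275):print(r,g[r,228:268].tolist())
```

```text
24.3 [ 320.9 -151.4  251.5] [-1.7986e+02  1.0000e-02  1.6476e+02] F [0.6 0.9 0.2] M [ 0.07 -0.14  0.  ] w 54.8 0.0 q [ -27.   -4.  110.   -0.   73. -102.]
0 [[243.3, 271.6], [253.0, 269.8], [238.5, 240.7], [248.8, 239.0], [235.0, 219.1], [245.8, 217.4]]
0.05 [[243.5, 272.6], [253.2, 270.8], [238.9, 243.1], [249.3, 241.4], [235.7, 222.4], [246.6, 220.7]]
0.1 [[243.7, 273.7], [253.5, 271.9], [239.4, 245.7], [249.9, 243.9], [236.4, 225.9], [247.3, 224.2]]
scene0
225 [55, 56, 59, 62, 68, 80, 100, 114, 113, 108, 108, 109, 110, 111, 115, 118, 118, 118, 119, 124, 128, 118, 96, 84, 91, 101, 99, 91, 91, 95, 91, 86, 91, 99, 108, 128, 160, 183, 178, 156]
235 [47, 48, 62, 100, 141, 152, 133, 103, 79, 71, 69, 66, 63, 62, 61, 61, 60, 59, 58, 58, 57, 57, 58, 64, 75, 91, 114, 141, 153, 139, 119, 111, 117, 122, 126, 135, 138, 127, 122, 138]
245 [93, 103, 131, 145, 129, 102, 88, 84, 86, 87, 91, 101, 113, 119, 119, 120, 120, 120, 119, 119, 119, 118, 114, 109, 109, 115, 122, 126, 121, 109, 95, 81, 68, 59, 49, 43, 42, 45, 49, 55]
255 [94, 95, 86, 73, 68, 71, 81, 91, 94, 96, 97, 98, 102, 112, 122, 125, 12
[... 937 characters left out ...]
137, 139, 138, 135, 132, 132, 136, 136, 131, 121, 111, 110, 114, 121, 126, 122, 109, 95, 81, 68, 58, 50, 43, 42, 44, 48, 54]
255 [94, 95, 86, 73, 67, 71, 81, 90, 94, 95, 95, 96, 102, 116, 131, 138, 140, 140, 140, 140, 139, 139, 138, 128, 110, 98, 93, 90, 87, 88, 92, 95, 97, 103, 114, 130, 144, 150, 143, 119]
265 [119, 116, 111, 104, 92, 71, 52, 48, 64, 89, 112, 127, 133, 133, 132, 133, 136, 138, 145, 157, 165, 162, 150, 140, 136, 134, 132, 126, 104, 76, 61, 63, 84, 132, 180, 201, 203, 203, 203, 203]
275 [180, 176, 176, 176, 172, 159, 134, 106, 85, 70, 60, 55, 50, 44, 44, 60, 93, 123, 135, 136, 137, 137, 133, 129, 129, 126, 120, 126, 145, 163, 178, 193, 201, 203, 203, 203, 203, 202, 202, 202]
```

Run:
```python
from h import *
S,T=cam("scene"),cam("top")
def pt(L,x,y,z): h=z-40;return [*s2w(x*np.cos(L)-h*np.sin(L),y),40+h*np.cos(L)+x*np.sin(L)]
for n,C,(x,y,w,h) in(("scene",S,(226,190,34,40)),("top",T,(258,200,18,16))):
    a=cv2.imread(f"pics/{n}0.png");b=cv2.imread(f"pics/{n}5.png")
    r=cv2.matchTemplate(b[y-12:y+h+12,x-12:x+w+12],a[y:y+h,x:x+w],cv2.TM_CCOEFF_NORMED);_,m,_,l=cv2.minMaxLoc(r)
    print(n,"shift",l[0]-12,l[1]-12,round(m,2),"model for L0=.06,.09,.12->0",[(proj(C,pt(0,0,0,250))-proj(C,pt(L,0,0,250))).round(1).tolist() for L in(.06,.09,.12)])
    d=cv2.absdiff(a,b).sum(2).astype(np.uint8)
    # blade top: expected vs bright blob that is new
    e=proj(C,[*s2w(-69,1),158]);u,v=np.round(e).astype(int)
    df=np.clip(b.astype(int).sum(2)-a.astype(int).sum(2),0,None)[v-14:v+15,u-14:u+15];ys,xs=np.nonzero(df>150)
    print("blade top expected",e.round(1),"new bright n",len(xs),(u-14+xs.mean()).round(1) if len(xs) else None,(v-14+ys.mean()).round(1) if len(xs) else None)
    for L in(0,.03,.06,.09):print(L,"top front edge",proj(C,pt(L,-12,12,263)).round(1),proj(C,pt(L,-12,-12,263)).round(1))
for f in("scene0","scene5"):
    g=cv2.imread(f"pics/{f}.png").astype(int).sum(2)//3
    print(f,[int(g[r,237:244].mean()) for r in range(205,245)])
for f in("top0","top5"):
    g=cv2.imread(f"pics/{f}.png").astype(int).sum(2)//3
    print(f,[int(g[r,261:269].mean()) for r in range(190,225)])
```

```text
scene shift -1 -1 0.85 model for L0=.06,.09,.12->0 [[-0.7, -3.4], [-1.1, -5.3], [-1.5, -7.2]]
blade top expected [248.5 269.5] new bright n 43 248.2 271.3
0 top front edge [235.  219.1] [245.8 217.4]
0.03 top front edge [235.4 221. ] [246.3 219.3]
0.06 top front edge [235.8 223.1] [246.7 221.3]
0.09 top front edge [236.2 225.2] [247.2 223.4]
top shift 1 -5 0.79 model for L0=.06,.09,.12->0 [[1.5, -4.7], [2.2, -7.1], [2.9, -9.5]]
blade top expected [261.6 234.2] new bright n 0 None None
0 top front edge [259.  203.3] [268.2 205.9]
0.03 top front edge [258.2 205.9] [267.4 208.4]
0.06 top front edge [257.4 208.4] [266.6 211. ]
0.09 top front edge [256.7 211. ] [265.9 213.6]
scene0 [218, 218, 218, 218, 217, 218, 217, 217, 216, 198, 148, 83, 54, 53, 52, 54, 52, 50, 62, 93, 115, 118, 118, 118, 119, 119, 118, 114, 102, 77, 61, 58, 58, 57, 57, 67, 88, 105, 109, 108]
scene5 [225, 224, 225, 225, 224, 209, 158, 87, 52, 52, 53, 53, 51, 56, 86, 117, 130, 132, 134, 135, 138, 138, 135, 124, 103, 77, 65, 63, 63, 63, 61, 65, 85, 105, 112, 112, 111, 112, 114, 117]
top0 [151, 150, 146, 147, 149, 147, 146, 147, 142, 126, 98, 77, 69, 68, 68, 69, 71, 72, 74, 74, 75, 82, 90, 89, 86, 91, 97, 100, 122, 162, 185, 180, 165, 158, 159]
top5 [140, 144, 143, 134, 110, 79, 60, 56, 57, 58, 59, 61, 61, 62, 69, 85, 96, 94, 90, 93, 107, 124, 133, 130, 116, 108, 112, 120, 139, 172, 190, 180, 161, 158, 162]
```

The images agree with the force evidence. The column top is at its square position (row 205 in the top view, predicted 204.9 at zero lean), and the square stands drawn back on the plate.

```bash
python3 -c "
from workcell import env
print(env.job_done())"
```

```text
the job is handed in; nothing more can be done
None
```

I handed the job in at about 25 s: the column reads square (about 1/2° from the cameras) after the blade was held pressed on it for about 1.5 s, and the square stands on the plate about 44 mm back; the wrist hid the blade-to-column contact, so "no gap" rests on the force rising with no further travel.

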